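# Bed a specimen carrier down on its spacers in the vise

## Task

The aluminium specimen carrier in the little vise stands too high and crooked on its two steel spacers. First slide both spacers in under it, fully home against the stop ledge, then tap or press the carrier down firmly but gently (never more than 40 N) at its ends until it sits tight on both spacers and neither of them can slide any more. Leave everything else on the bench alone.

Things in the scene. Friction and masses are not known exactly. Their poses are not given: they have to be found in the camera images.
- vise: small bench vise fixed to the table. Base plate 136 mm (its x) by 150 mm (its y), top face 15 mm above the table. Origin at table height, midway between the jaws; z up. Two dark steel jaws 48 mm long in x, tops 66 mm above the table, clamp along y (at y = 20 to 40 mm and -20 to -40 mm); the screw and its knob run from the -y jaw to y = -97 mm, up to 45 mm high
- stop (a point): middle of the face of the stop ledge, at y = +50 mm of the vise, 6 mm above the plate; the ledge is 12 mm high above the plate, 118 mm long in x, 12 mm thick. Axes as the vise. Ribs 5 mm high on the plate guide the spacers with about 3 mm of play
- block: aluminium specimen carrier, 110 mm (its x) by 40 mm (its y) by 28 mm high, a round slice in the middle of its top. Origin at the centre of its underside, axes as the vise. Gripped by friction at its middle, it stays where it is put: at first 5 to 19 mm too high, either end up to 3 mm higher than its middle. It can only go up and down and rock about the clamping axis y
- block_top (a point): middle of the block's top. Two adjustable feet with hard rubber pads in its underside, one above each spacer, are both set out alike by 0 to 12 mm (not measured), so when seated this point is 66 to 79 mm above the table; further pressing gives only 0.01 to 0.02 mm per N. Pressed on with 15 to 25 N at each end, a seated block stays tight when let go. Pressed here a tilted block needs about 25 N
- block_end_a (a point): point on the block's top, 34 mm from its middle towards its -x end (spacer_a's place lies below at 46 mm). Pressed here the block goes down at 4 to 9 N until an end meets its spacer; then, if this is the higher end, it follows at 12 to 17 N until it too sits on its spacer
- block_end_b (a point): the same towards the +x end, where spacer_b's place is
- spacer_a: ground steel spacer bar (parallel) on the vise's plate under the -x end of the block, 14 mm (its x) by 100 mm long (its y) by 24 mm high, 260 g; it projects from under the block on both sides. Origin at the centre of its underside; its y runs along the vise's y. At the start it is drawn out 12 to 30 mm towards -y and slides freely at 1 to 2.5 N
- spacer_b: the same bar under the +x end of the block
- home_a (a point): point on the top of the vise's plate where spacer_a's origin is when its +y end touches the stop ledge (at x = -46 mm, y = 0 of the vise); axes as the vise
- home_b (a point): the same for spacer_b (at x = +46 mm, y = 0)
- dish: open glass dish, 90 mm across, 14 mm high, standing close to the vise. Not part of the job. Origin at the centre of its underside
- vial: small glass vial, 24 mm across, 45 mm tall, standing close to the vise. Not part of the job. Origin at the centre of its underside
- pen: black pen, 140 mm long, lying on the table. Not part of the job. Origin at the middle of the pen
- bottle_a: capped glass bottle, 64 mm across, 130 mm tall. Not part of the job. Origin at the centre of its underside
- bottle_b: capped glass bottle, 52 mm across, 100 mm tall. Not part of the job. Origin at the centre of its underside
- egg_cup: white cup, 48 mm across, holding an egg, 62 mm tall in all. Not part of the job. Origin at the centre of its underside
There are look-alikes about, which are no part of the job. Leave any orange look-alike of the spacer_b alone.

How it is judged (in metres and radians):
On the way, in this order (a step that is already met when the one before it is completed fails the run):
1. both spacers are home against the stop ledge while the block is still clear of them (y of spacer_a in the frame of home_a above -0.0025 m and horizontal distance between spacer_a and home_a below 0.004 m and angle between the y axis of each of spacer_a, spacer_b and the y axis of vise, either way round below 0.08 rad and angle between each of spacer_a, spacer_b's own z axis and vertical below 0.1 rad and y of spacer_b in the frame of home_b above -0.0025 m and horizontal distance between spacer_b and home_b below 0.004 m and not (contact force between block and spacer_a above 2 N) and not (contact force between block and spacer_b above 2 N)), for 0.2 s.
2. the block is down and pinches both spacers (contact force between block and spacer_a above 2 N and contact force between block and spacer_b above 2 N), for 0.2 s.
At the end, for the whole second after the job is handed in: both spacers lie home against the stop ledge (along the vise's y within 2.5 mm, within 4 mm overall, within 0.08 rad of the vise's y, standing upright within 0.1 rad), the block rests on both, pressing on each with more than 2 N with nobody touching it, level in the vise within 0.02 rad (all of step 2 and y of spacer_a in the frame of home_a above -0.0025 m and horizontal distance between spacer_a and home_a below 0.004 m and angle between the y axis of each of spacer_a, spacer_b and the y axis of vise, either way round below 0.08 rad and angle between each of spacer_a, spacer_b's own z axis and vertical below 0.1 rad and y of spacer_b in the frame of home_b above -0.0025 m and horizontal distance between spacer_b and home_b below 0.004 m and angle between the z axis of block and the z axis of vise, either way round below 0.02 rad and linear speed of block below 0.01 m/s).
It fails at once if the robot presses on the block with more than 40 N (contact force between the arm and block above 40 N).
It fails at once if the fingers press on the block with more than 40 N (contact force between the fingers and block above 40 N).
It fails at once if a bystander (dish, vial, pen, bottle or egg cup) is moved by more than 20 mm (distance of any of dish, vial, pen, bottle_a, bottle_b, egg_cup from where it was at the start of the episode above 0.02 m).
It also fails if it takes over 61 s, if anything falls off the work surface, if the arm or the gripper's body presses on something with over 40 N, if the wrist force passes 120 N, or if a joint passes its speed limit or range.

## Robot

A 6-joint arm with a two-finger parallel gripper is mounted at the origin on the work surface. World frame = base frame: x ahead of the robot, y to its left, z up, the work surface at z = 0. Lengths are in m, angles in degrees, forces in N, time in s.
With the tool pointing down it reaches from about 0.35 to 0.925 m from the base axis. Payload 6.4 kg.
Tool frame: the origin (TCP) lies on the front face of the gripper's body, between the roots of the fingers; the fingertips stand 73 mm ahead of it and the grasp point (between the pads) lies 54 mm ahead of it; z points along the fingers, y is the direction in which the jaws open and shut (so a half turn about z gives the same grasp; the last joint's range is limited). The gripper opens to 85 mm and grips with 20 to 120 N. Pads are 22 mm wide; open, the fingers measure 114 mm over their backs; the gripper's body (76 mm by 85 mm) begins 54 mm behind the grasp point. The pads swing forward as they close: fully open they stand 13 mm farther back than shut.
Start: joints at [62.905, 14.043, 89.255, -0, 76.702, -9.975], TCP at [0.191, 0.621, 0.304] pointing down, gripper open.
Joint ranges: [-179.41, 179.41], [-58.25, 129.5], [7.25, 145.43], [-54.29, 234.29], [11.92, 165.04], [-157.13, 157.13]. Speed limits (degrees/s): [147.25, 147.25, 180, 180, 180, 180].

## Interface

Orientations are given as a 3x3 rotation matrix whose columns are the frame's x, y, z axes.
In Python, from bench import monitor, viewer, job gives the robot as it stands.
- The arm moves only by the tool send_rows, never from a script. Its argument "series" is a list of rows, each an object with "translation": the shift along the tool's x, y, z in m, a list of three; "turn": the turn about the tool's z in rad. A call has 1 to 10 rows; each row is the pose to reach, as a shift and turn from the pose commanded when the call began, along the tool's axes at that moment; what a row does not reach only later rows make up. A row lasts 1/12 s, in which the tool goes at most 41.7 mm and 7.16 degrees, less where a joint would pass 70% of its speed; a pose out of reach is approached as far as the arm can. A call with a gripper value outside its range is refused whole. "grip" is the finger opening in m, from 0 to 0.0854, set as the call begins (left out, the last holds). The fingers move at their own pace and stop on an object; the grip force is fixed at half the most. Time passes only in rows, so rows that repeat a pose let the fingers close. It gives the time, the measured TCP pose, the force and the opening at its end, in the units of the state.
- monitor.get_obs(): the state, without advancing time (a new reading comes with each control period).
- viewer.read_camera(name): name is "scene" or "top" or "wrist"; returns a dict with "color" (384x512x3 uint8, red, green, blue), "fx", "fy", "cx", "cy" (pixels), "k1" (the pictures are not rectified: a ray, as slopes to the right and down, at radius r is drawn at 1 + k1 r^2 times it, then the intrinsics apply), "camera_from_world" (4x4, takes a point from world to camera coordinates); the wrist camera has in their place "hand_eye" (4x4, takes a point from camera to tool coordinates, whose origin is the TCP and whose axes are the flange's). Camera axes: x right, y down, z forward; pixel columns grow to the right and rows downward; lengths in m; the calibration is good to about 2 mm. A picture is of the moment at which its call begins: read the wrist's pose just before it. There is no depth.
- job.job_done(): hands the job in, once; it reports no verdict.
The state is a dict: "t": time; "qpos": joint angles; "joint_vel": joint speeds; "effort": joint torques, N m; "position": TCP position; "eef_rot": TCP orientation; "ft_force": force on the tool from outside, world axes, zero at the start; "ft_torque": the same for the moment, N m; "finger_gap": opening from 0.0 (shut) to 1.0 (fully open).
Only numpy, scipy, OpenCV 4.12 (cv2) and the standard library are available. Lean on these libraries where they do the work, as an engineer would, in place of code of your own. Each camera call takes 0.05 s, during which the arm holds its last target.

## Working session

There is one attempt and no reset: what is moved stays moved. The work goes in short steps, Python scripts to look and compute and a tool call to move; the robot and the scene stay as the last step left them, time stands still between calls to the robot, and variables do not carry over. Pictures are saved under pics/ and viewed, and the job is handed in when it is done.

Besides the shell and the picture viewer there is one more tool, called after "Emit:" by a JSON object that holds its "api" and its "payload". send_rows: Moves the arm, as the interface text tells. Its arguments: {"type":"object","properties":{"series":{"type":"array","items":{"type":"object","properties":{"translation":{"type":"array","items":{"type":"number"}},"turn":{"type":"number"}}}},"grip":{"type":"number"}},"required":["series"]}

```bash
mkdir -p pics; ls; python3 - <<'E'
from bench import monitor, viewer, job
import cv2
o=monitor.get_obs(); print(o)
for n in ("scene","top","wrist"):
    c=viewer.read_camera(n)
    cv2.imwrite(f"pics/{n}0.png",cv2.cvtColor(c["color"],cv2.COLOR_RGB2BGR))
    print(n,{k:v for k,v in c.items() if k!="color"})
E
```

```text
pics
{'t': 0.0, 'qpos': array([ 6.29031393e+01,  1.40840207e+01,  8.93262603e+01,  1.40173393e-03,
        7.67004442e+01, -9.97588717e+00]), 'joint_vel': array([-0.02611674, -0.02538693, -0.04679683,  0.01582337, -0.04041079,
        0.00119587]), 'effort': array([-1.96998681e-04, -4.29504669e+01, -3.26126003e+01, -1.36036883e-04,
        5.47675430e-03, -3.92693119e-05]), 'position': array([0.19115587, 0.62081428, 0.30276862]), 'eef_rot': array([[-9.55683490e-01,  2.94394725e-01, -9.01449603e-04],
       [ 2.94395888e-01,  9.55682028e-01, -1.70955511e-03],
       [ 3.58215178e-04, -1.89917665e-03, -9.99998132e-01]]), 'ft_force': array([-0.16866251,  0.14886322, -0.18324521]), 'ft_torque': array([-0.04705077,  0.0100083 ,  0.05700546]), 'finger_gap': 1.001693916812339}
scene {'fx': 435.27574882231255, 'fy': 435.27574882231255, 'cx': 254.86434334397993, 'cy': 182.36744714568667, 'k1': -0.08135292417988552, 'camera_from_world': array([[ 0.10286077,  0.99457966, -0.0151973 , -0.12283373],
       [ 0.78870189, -0.0908593 , -0.60802461, -0.42528075],
       [-0.60610973,  0.05055574, -0.
[... 274 characters left out ...]
0.02267342,  0.07524542],
       [-0.98109641,  0.01901956, -0.1925827 ,  0.60403896],
       [ 0.19294296,  0.01936989, -0.98101877,  1.12862426],
       [ 0.        ,  0.        ,  0.        ,  1.        ]])}
wrist {'fx': 299.9157585148639, 'fy': 299.9157585148639, 'cx': 251.6782967303807, 'cy': 188.77036106321123, 'k1': -0.04689803815513443, 'hand_eye': array([[-9.98618200e-04, -9.66125334e-01, -2.58071389e-01,
         6.54261152e-02],
       [ 9.99998830e-01, -1.26383616e-03,  8.61804576e-04,
         3.95366435e-04],
       [-1.15877119e-03, -2.58070227e-01,  9.66125466e-01,
        -7.03107618e-02],
       [ 0.00000000e+00,  0.00000000e+00,  0.00000000e+00,
         1.00000000e+00]])}
```

View pics/scene0.png

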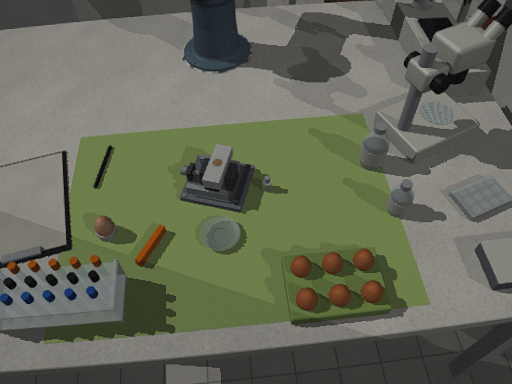

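View pics/top0.png

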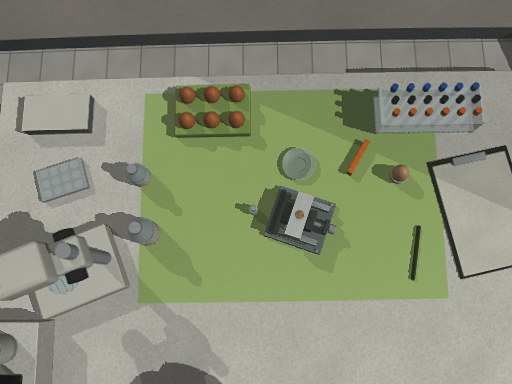

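View pics/wrist0.png

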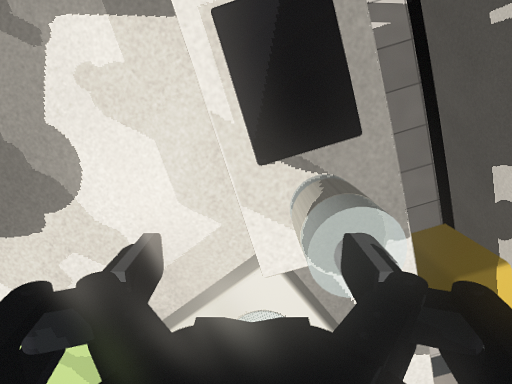

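The scene and top views show the vise at scene (217,180) and top (300,220). The carrier is the pale bar with an orange slice, the knob is at top (332,228), the vial at (252,209), the dish at (297,163), and the orange look-alike at (358,157). I'll zoom in next.

```bash
cat > h.py <<'E'
import numpy as np, cv2
from bench import monitor, viewer, job
def undist(c,px):
    K=np.array([[c["fx"],0,c["cx"]],[0,c["fy"],c["cy"]],[0,0,1]])
    return cv2.undistortPoints(np.array(px,float).reshape(-1,1,2),K,np.array([c["k1"],0,0,0,0.]))[:,0]
def pose(c,o=None):  # world_from_cam
    if "camera_from_world" in c: return np.linalg.inv(c["camera_from_world"])
    T=np.eye(4);T[:3,:3]=o["eef_rot"];T[:3,3]=o["position"];return T@c["hand_eye"]
def cast(c,px,z,o=None):
    T=pose(c,o);n=undist(c,px);d=np.c_[n,np.ones(len(n))]@T[:3,:3].T;p=T[:3,3]
    return p+d*((z-p[2])/d[:,2])[:,None]
def proj(c,P,o=None):
    T=np.linalg.inv(pose(c,o));q=np.array(P,float).reshape(-1,3)
    K=np.array([[c["fx"],0,c["cx"]],[0,c["fy"],c["cy"]],[0,0,1]])
    return cv2.projectPoints(q,cv2.Rodrigues(T[:3,:3])[0],T[:3,3],K,np.array([c["k1"],0,0,0,0.]))[0][:,0]
def crop(c,x0,y0,x1,y1,s,fn):
    im=cv2.cvtColor(c["color"],cv2.COLOR_RGB2BGR)[y0:y1,x0:x1]
    cv2.imwrite(fn,cv2.resize(im,None,fx=s,fy=s,interpolation=cv2.INTER_CUBIC))
E
python3 - <<'E'
from h import *
import pickle
c=viewer.read_camera("top");crop(c,235,140,365,265,6,"pics/topz.png");pickle.dump(c,open("top.pkl","wb"))
print(cast(c,[[298,215]],0.08),cast(c,[[332,228]],.03),cast(c,[[299,220]],0.0))
c=viewer.read_camera("scene");crop(c,165,130,285,260,6,"pics/scenez.png");pickle.dump(c,open("scene.pkl","wb"))
print(cast(c,[[217,165]],0.08))
E
```

```text
[[ 0.54474391 -0.01542157  0.08      ]] [[ 0.51775147 -0.10180205  0.03      ]] [[ 0.54351833 -0.0216264   0.        ]]
[[ 0.54795687 -0.01956329  0.08      ]]
```

View pics/topz.png

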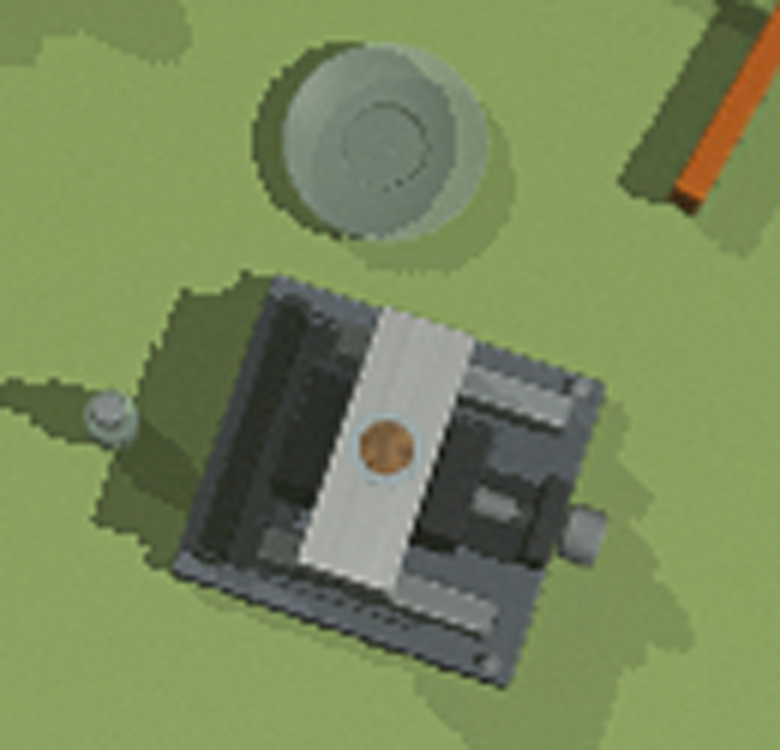

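View pics/scenez.png

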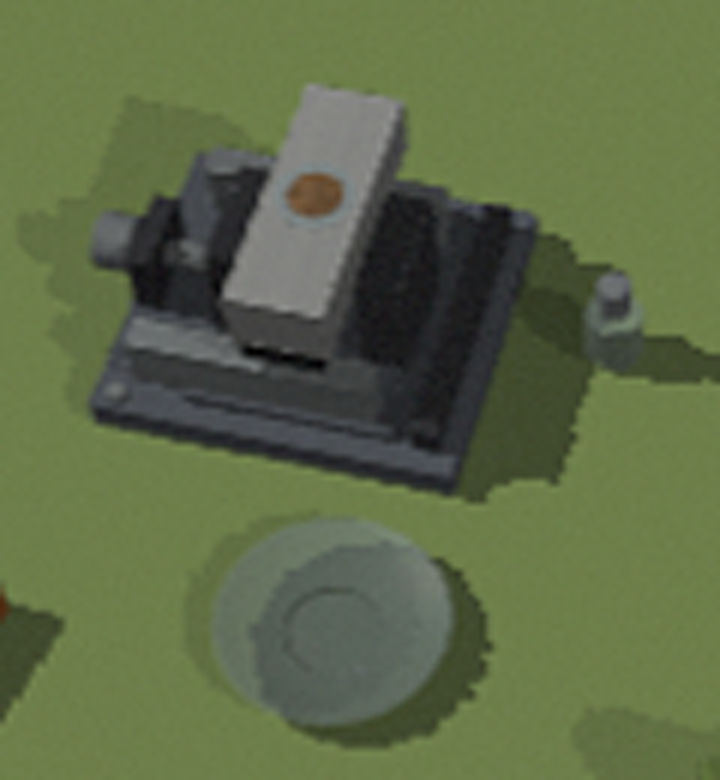

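The top zoom shows the vise plate corners at about (275,278), (605,385), (505,688) and (175,575), with the ledge on the left, so vise +y points left (world +y). The spacers are drawn out to the right of the carrier. Next I'll measure the vise from its corners and the carrier from both views.

```bash
python3 - <<'E'
from h import *
import pickle
t=pickle.load(open("top.pkl","rb"));s=pickle.load(open("scene.pkl","rb"))
f=lambda L,x,y:[[(u+.5)/6-.5+x,(v+.5)/6-.5+y] for u,v in L]
T=lambda L:f(L,235,140);S=lambda L:f(L,165,130)
P=cast(t,T([(275,278),(605,385),(505,680),(175,570)]),.015)
print(P,np.linalg.norm(np.diff(P,axis=0),axis=1))
c=P.mean(0);y=(P[0]+P[3]-P[1]-P[2]);yaw=np.arctan2(-y[0],y[1]);print("c",c,"yaw",np.degrees(yaw))
x=P[0]+P[1]-P[2]-P[3];print("yaw x",np.degrees(np.arctan2(x[1],x[0])))
Q=cast(s,S([(95,405),(537,217),(457,468),(195,152)]),.015);print("scene",Q,Q.mean(0))
R=np.array([[np.cos(yaw),-np.sin(yaw)],[np.sin(yaw),np.cos(yaw)]])
V=lambda p:np.c_[(p[:,:2]-c[:2])@R,p[:,2]]
# block corners: order +x+y,+x-y,-x-y,-x+y  triangulate
tb=T([(388,308),(473,338),(395,592),(300,560)]);sb=S([(328,318),(224,300),(308,86),(405,105)])
for a,b in zip(tb,sb):
    n1=undist(t,[a]);n2=undist(s,[b])
    X=cv2.triangulatePoints(t["camera_from_world"][:3],s["camera_from_world"][:3],n1.T,n2.T);X=(X[:3]/X[3]).T
    print("blk",X,V(X))
a=T([(386,447)]);b=S([(315,194)])
X=cv2.triangulatePoints(t["camera_from_world"][:3],s["camera_from_world"][:3],undist(t,a).T,undist(s,b).T);X=(X[:3]/X[3]).T
print("slice",X,V(X))
# spacer -y ends top
E1=cast(t,T([(575,397),(568,430),(496,607),(488,637)]),.039);print("sp ends",V(E1))
print("scene sp b end",V(cast(s,S([(135,320),(127,348)]),.039)))
print("knob",V(cast(t,T([(585,537)]),.03)),"vial",V(cast(t,T([(110,410)]),.04)),"dish",V(cast(t,T([(385,143)]),.007)))
# front corner
np.savez("v.npz",c=c,yaw=yaw)
E
```

```text
[[ 0.63072162  0.02439124  0.015     ]
 [ 0.58149894 -0.11487611  0.015     ]
 [ 0.45746225 -0.06793056  0.015     ]
 [ 0.50596413  0.06912802  0.015     ]] [0.14771008 0.13262347 0.14538736]
c [ 0.54391173 -0.02232185  0.015     ] yaw -19.476489679961787
yaw x -20.229181755018807
scene [[ 0.5818455  -0.11355038  0.015     ]
 [ 0.50638042  0.06940901  0.015     ]
 [ 0.627733    0.02598247  0.015     ]
 [ 0.45390039 -0.07122428  0.015     ]] [ 0.54246483 -0.02234579  0.015     ]
blk [[ 0.60286877 -0.01840874  0.08441547]] [[0.05427871 0.02334665 0.08441547]]
blk [[ 0.58994895 -0.05438058  0.08420457]] [[ 0.05409191 -0.01487455  0.08420457]]
blk [[ 0.48802564 -0.01894754  0.08655645]] [[-0.05381326 -0.01545231  0.08655645]]
blk [[0.50152677 0.01839167 0.08532279]] [[-0.05353433  0.02425183  0.08532279]]
slice [[ 0.54570943 -0.01791789  0.08817913]] [[0.00022646 0.00475135 0.08817913]]
sp ends [[ 0.05263249 -0.06279136  0.039     ]
 [ 0.03842893 -0.06413015  0.039     ]
 [-0.04120427 -0.05783836  0.039     ]
 [-0.05398579 -0.05842762  0.039     ]]
scene sp b end [[ 0.03920402 -0.06240311  0.039     ]
 [ 0.05294187 -0.06097144  0.039     ]]
knob [[-0.00069399 -0.08465238  0.03      ]] vial [[-0.01385085  0.1192088   0.04      ]] dish [[0.14004117 0.04679054 0.007     ]]
```

Both views agree. The vise origin, taken from the carrier's middle, is about (0.5456, -0.0183) with yaw about -19.6°. The block top is at about 0.085–0.088. The spacer ends are at y of about -0.063 (a) and -0.067 (b). I'll push each one with the nearly closed fingers.

```bash
cat > g.py <<'E'
from h import *
O=np.array([0.5456,-0.0183]);YAW=np.radians(-19.6)
R=np.array([[np.cos(YAW),-np.sin(YAW)],[np.sin(YAW),np.cos(YAW)]])
def tv(p): p=np.atleast_2d(p); return np.c_[(p[:,:2]-O)@R,p[:,2]]
def wv(x,y,z): return np.r_[O+R@[x,y],z]
def go(x,y,z):
    o=monitor.get_obs();d=o["eef_rot"].T@(wv(x,y,z)-o["position"])
    e=o["eef_rot"];ty=np.arctan2(-e[0,1],e[1,1])
    print("shift",d.round(4),"turn",round(float(-(YAW-ty)),4),"dist",np.linalg.norm(d).round(3))
def st():
    o=monitor.get_obs();print("t",round(o["t"],2),"vise",tv(o["position"]).round(4),"F vise",(R.T@o["ft_force"][:2]).round(2),o["ft_force"][2].round(2),"gap",o["finger_gap"])
E
python3 - <<'E'
from g import *
st();go(-.046,-.105,.2);go(-.046,-.105,.1)
E
```

```text
t 0.25 vise [[-0.5483  0.4834  0.3034]] F vise [ 0.17 -0.33] -0.7 gap 0.9998144578193562
shift [-0.4764 -0.6095  0.1039] turn 0.0433 dist 0.781
shift [-0.4764 -0.6094  0.2039] turn 0.0433 dist 0.8
```

Emit:
{"api": "send_rows", "payload": {"grip": 0.02, "series": [{"translation": [-0.024,-0.0305,0],"turn": 0.043},{"translation": [-0.048,-0.061,0],"turn": 0.043},{"translation": [-0.072,-0.0915,0],"turn": 0.043},{"translation": [-0.096,-0.122,0],"turn": 0.043},{"translation": [-0.12,-0.1525,0],"turn": 0.043},{"translation": [-0.144,-0.183,0],"turn": 0.043},{"translation": [-0.168,-0.2135,0],"turn": 0.043},{"translation": [-0.192,-0.244,0],"turn": 0.043},{"translation": [-0.216,-0.2745,0],"turn": 0.043},{"translation": [-0.24,-0.305,0],"turn": 0.043}]}}

```text
t: 1.08
position: [0.331, 0.2574, 0.304]
eef_rot: [[-0.942, 0.335, 0.001], [0.335, 0.942, 0.0], [-0.001, 0.0, -1.0]]
ft_force: [0.4, -0.6, -0.2]
finger_gap: 0.236
```

```bash
python3 -c "
from g import *
st();go(-.046,-.105,.2)"
```

```text
t 1.08 vise [[-0.2947  0.1877  0.304 ]] F vise [ 0.58 -0.4 ] -0.24 gap 0.2362263520469604
shift [-0.2483 -0.293   0.104 ] turn 0.001 dist 0.398
```

Emit:
{"api": "send_rows", "payload": {"series": [{"translation": [-0.025,-0.029,0.01]},{"translation": [-0.05,-0.058,0.02]},{"translation": [-0.075,-0.087,0.03]},{"translation": [-0.1,-0.116,0.04]},{"translation": [-0.125,-0.145,0.05]},{"translation": [-0.15,-0.175,0.06]},{"translation": [-0.175,-0.205,0.07]},{"translation": [-0.2,-0.235,0.08]},{"translation": [-0.225,-0.264,0.09]},{"translation": [-0.245,-0.29,0.1]}]}}

```text
invalid input at $.series[0]: expected keys translation, turn
```

```bash
python3 - <<'E'
from g import *
o=monitor.get_obs();c=viewer.read_camera("wrist");crop(c,0,0,512,384,1.5,"pics/w1.png")
st();go(-.046,-.105,.1)
E
```

```text
t 1.13 vise [[-0.2908  0.1842  0.3039]] F vise [3.99 0.18] -0.89 gap 0.23096817177123224
shift [-0.2458 -0.2873  0.2055] turn -0.0057 dist 0.43
```

View pics/w1.png

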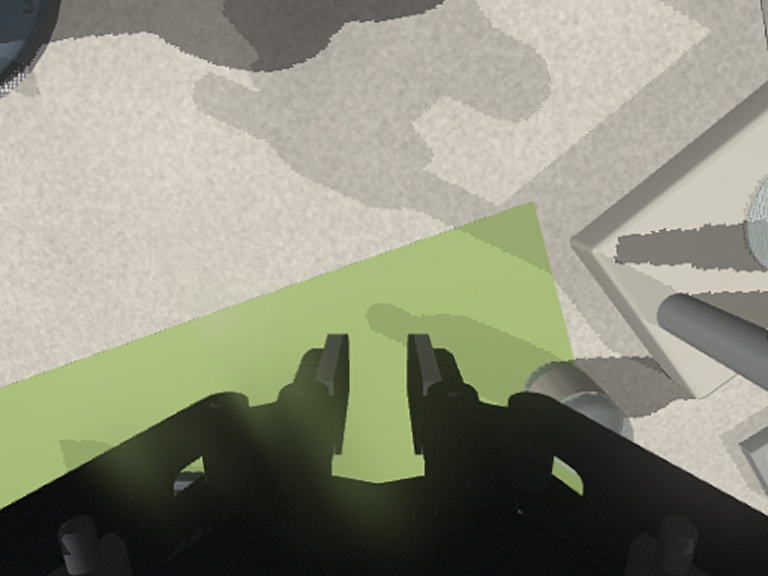

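The wrist view shows the fingers about 20 mm apart and nothing in the way. Every row needs a turn value, so I'll resend the move with one.

Emit:
{"api": "send_rows", "payload": {"series": [{"translation": [-0.025,-0.029,0.01],"turn": 0},{"translation": [-0.05,-0.058,0.02],"turn": 0},{"translation": [-0.075,-0.087,0.03],"turn": 0},{"translation": [-0.1,-0.116,0.04],"turn": 0},{"translation": [-0.125,-0.145,0.05],"turn": 0},{"translation": [-0.15,-0.175,0.06],"turn": 0},{"translation": [-0.175,-0.205,0.07],"turn": 0},{"translation": [-0.2,-0.235,0.08],"turn": 0},{"translation": [-0.225,-0.264,0.09],"turn": 0},{"translation": [-0.245,-0.288,0.1],"turn": 0}]}}

```text
t: 1.97
position: [0.4659, -0.0971, 0.2037]
eef_rot: [[-0.942, 0.337, 0.001], [0.337, 0.942, -0.001], [-0.001, -0.0, -1.0]]
ft_force: [0.2, 0.4, 0.7]
finger_gap: 0.236
```

```bash
python3 - <<'E'
from g import *
o=monitor.get_obs();c=viewer.read_camera("wrist");crop(c,0,0,512,384,1.5,"pics/w2.png")
st();go(-.046,-.105,.1)
E
```

```text
t 2.02 vise [[-0.0469 -0.1038  0.2023]] F vise [-0.94 -3.45] -0.19 gap 0.23402107879506145
shift [-0.0009 -0.001   0.1023] turn -0.0042 dist 0.102
```

View pics/w2.png

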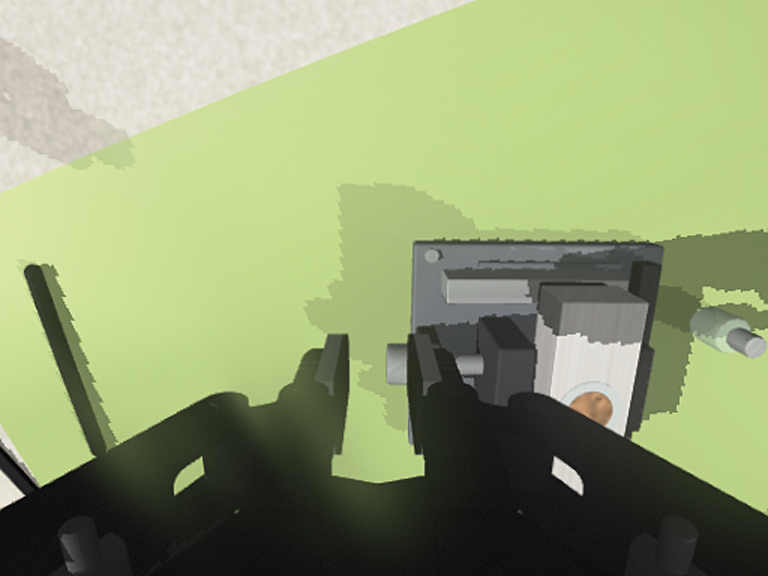

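```bash
python3 - <<'E'
from g import *
o=monitor.get_obs();c=viewer.read_camera("wrist")
for n,p in dict(tipdown=(-.046,-.104,.039),tip=(-.046,-.104,.13),spA=(-.046,-.063,.039),knob=(0,-.097,.03),slice=(0,0,.087)).items(): print(n,proj(c,wv(*p),o)*1.5)
# spacer a end corners in wrist picture
print(tv(cast(c,np.array([(442,273),(445,302)])/1.5,.039,o)))
print("knob end",tv(cast(c,np.array([(386,363)])/1.5,.04,o)), "slice",tv(cast(c,np.array([(588,410)])/1.5,.087,o)))
st()
E
```

```text
tipdown [[376.69936212 290.15570364]]
tip [[375.9813404  362.37481373]]
spA [[452.6053614 289.7906245]]
knob [[389.12414193 361.37232492]]
slice [[598.35003444 411.15356728]]
[[-0.05536009 -0.0690371   0.039     ]
 [-0.03911615 -0.06688139  0.039     ]]
knob end [[-0.00364708 -0.0990029   0.04      ]] slice [[-0.00071013 -0.0050582   0.087     ]]
t 2.07 vise [[-0.0486 -0.1017  0.2027]] F vise [-0.34  0.67] -0.0 gap 0.23306484486358006
```

The wrist view puts spacer a's end at x -47, y between -63 and -68, which is clear of a straight descent at y = -105. I'll go down now.

Emit:
{"api": "send_rows", "payload": {"series": [{"translation": [0.001,-0.003,0.025],"turn": 0},{"translation": [0.001,-0.003,0.05],"turn": 0},{"translation": [0.001,-0.003,0.075],"turn": 0},{"translation": [0.001,-0.003,0.095],"turn": 0},{"translation": [0.001,-0.003,0.102],"turn": 0},{"translation": [0.001,-0.003,0.102],"turn": 0}]}}

```text
t: 2.57
position: [0.4621, -0.0959, 0.1004]
eef_rot: [[-0.942, 0.335, -0.004], [0.335, 0.942, 0.002], [0.004, 0.0, -1.0]]
ft_force: [0.6, -0.1, 0.3]
finger_gap: 0.229
```

```bash
python3 - <<'E'
from g import *
st();go(-.046,-.075,.1)
o=monitor.get_obs();c=viewer.read_camera("wrist");crop(c,0,0,512,384,1.5,"pics/w3.png");c=viewer.read_camera("scene");crop(c,165,110,295,220,6,"pics/s3.png")
st()
E
```

```text
t 2.57 vise [[-0.0527 -0.1011  0.1004]] F vise [0.63 0.13] 0.28 gap 0.22852028681090406
shift [-0.0067  0.0261  0.0004] turn 0.0008 dist 0.027
t 2.67 vise [[-0.0507 -0.1014  0.1029]] F vise [0.09 0.41] 0.61 gap 0.2326329102157414
```

View pics/w3.png

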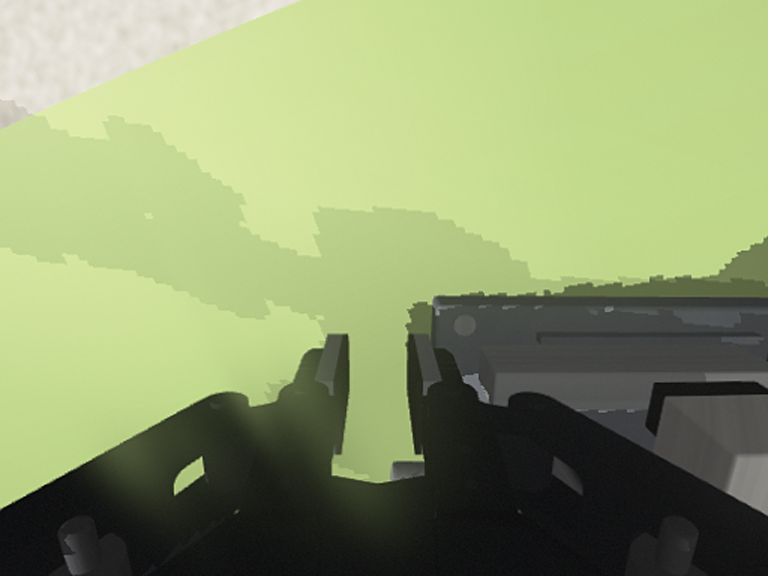

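View pics/s3.png

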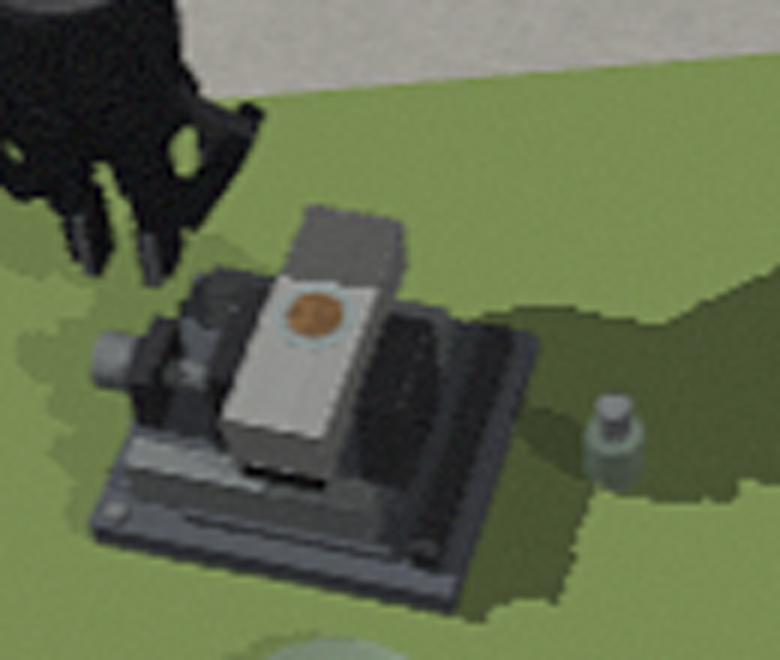

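The arm's readings jitter by a couple of mm, so I'll dead-reckon the commanded pose instead. The outer knuckles also stick out along the jaw axis, seen at scene zoom (265,110), and would come over the block. I'll raise and turn the tool 90° so they lie along vise x.

```bash
cat >> g.py <<'E'
import json
# commanded pose p (world), th = tool yaw (tool y = (-sin th, cos th)); tool x=(-cos,-sin), z down
def cmd(): return json.load(open("cmd.json"))
def moved(tx,ty,tz,turn):
    c=cmd();p,th=np.array(c["p"]),c["th"]
    p=p+tx*np.array([-np.cos(th),-np.sin(th),0])+ty*np.array([-np.sin(th),np.cos(th),0])-np.array([0,0,tz])
    json.dump(dict(p=p.tolist(),th=th-turn),open("cmd.json","w")); return p,th-turn
def need(x,y,z):
    c=cmd();p,th=np.array(c["p"]),c["th"];d=wv(x,y,z)-p
    print("cmd vise",tv(p).round(4),"th-yaw deg",np.degrees(th-YAW).round(2),"NEED",
     np.round([d[:2]@[-np.cos(th),-np.sin(th)],d[:2]@[-np.sin(th),np.cos(th)],-d[2]],4))
E
python3 - <<'E'
from g import *
json.dump(dict(p=[.191,.621,.304],th=np.radians(-17.12)),open("cmd.json","w"))
moved(-.24,-.305,0,.043);moved(-.245,-.288,.1,0);print(moved(.001,-.003,.102,0))
need(-.046,-.105,.1);print(monitor.get_obs()["qpos"])
E
```

```text
(array([ 0.46292839, -0.0970866 ,  0.102     ]), -0.3418003679414292)
cmd vise [[-0.0515 -0.102   0.102 ]] th-yaw deg 0.02 NEED [-0.0055 -0.003   0.002 ]
[-2.55342927e+01  7.58111608e+00  1.20817483e+02  3.32245888e-03
  5.15255274e+01 -9.59831887e+01]
```

Emit:
{"api": "send_rows", "payload": {"grip": 0.0, "series": [{"translation": [0,0,-0.03],"turn": 0.0},{"translation": [-0.001,0,-0.05],"turn": 0.12},{"translation": [-0.002,0,-0.05],"turn": 0.24},{"translation": [-0.003,0,-0.05],"turn": 0.36},{"translation": [-0.0055,0,-0.05],"turn": 0.48},{"translation": [-0.0055,0,-0.05],"turn": 0.6},{"translation": [-0.0055,0,-0.05],"turn": 0.72},{"translation": [-0.0055,0,-0.05],"turn": 0.84},{"translation": [-0.0055,0,-0.05],"turn": 0.96},{"translation": [-0.0055,0,-0.05],"turn": 1.08}]}}

```text
t: 3.5
position: [0.4695, -0.099, 0.1541]
eef_rot: [[-0.143, 0.99, 0.004], [0.99, 0.143, -0.002], [-0.002, 0.003, -1.0]]
ft_force: [-0.6, 0.1, 0.5]
finger_gap: -0.0
```

Emit:
{"api": "send_rows", "payload": {"series": [{"translation": [0,0,0],"turn": 0.12},{"translation": [0,0,0],"turn": 0.24},{"translation": [0,0,0],"turn": 0.36},{"translation": [0,0,0],"turn": 0.48},{"translation": [0,0,0],"turn": 0.491},{"translation": [0,0,0],"turn": 0.491}]}}

```text
t: 4.0
position: [0.4692, -0.0989, 0.1534]
eef_rot: [[0.333, 0.943, 0.003], [0.943, -0.333, -0.001], [-0.0, 0.003, -1.0]]
ft_force: [0.0, 0.1, 0.2]
finger_gap: 0.002
```

```bash
python3 - <<'E'
from g import *
moved(-.0055,0,-.05,1.08);moved(0,0,0,.491);need(-.046,-.088,.1);st();print(monitor.get_obs()["eef_rot"].round(3))
E
```

```text
cmd vise [[-0.046 -0.102  0.152]] th-yaw deg -90.0 NEED [ 0.014 -0.     0.052]
t 4.0 vise [[-0.0449 -0.1016  0.1534]] F vise [-0.01  0.09] 0.24 gap 0.001646708106728503
[[ 0.333  0.943  0.003]
 [ 0.943 -0.333 -0.001]
 [-0.     0.003 -1.   ]]
```

Emit:
{"api": "send_rows", "payload": {"series": [{"translation": [0,0,0.025],"turn": 0},{"translation": [0,0,0.045],"turn": 0},{"translation": [0,0,0.052],"turn": 0},{"translation": [0.006,0,0.052],"turn": 0},{"translation": [0.012,0,0.052],"turn": 0},{"translation": [0.016,0,0.052],"turn": 0},{"translation": [0.016,0,0.052],"turn": 0}]}}

```text
t: 4.58
position: [0.4749, -0.0831, 0.1012]
eef_rot: [[0.334, 0.943, 0.002], [0.943, -0.334, -0.001], [-0.0, 0.003, -1.0]]
ft_force: [0.2, 0.1, 0.7]
finger_gap: 0.002
```

```bash
python3 - <<'E'
from g import *
moved(.016,0,.052,0);need(-.046,-.061,.1);st()
c=viewer.read_camera("top");crop(c,235,165,365,265,6,"pics/t4.png");c=viewer.read_camera("scene");crop(c,165,110,295,210,6,"pics/s4.png")
st()
E
```

```text
cmd vise [[-0.046 -0.086  0.1  ]] th-yaw deg -90.0 NEED [ 0.025 -0.    -0.   ]
t 4.58 vise [[-0.0448 -0.0848  0.1012]] F vise [0.13 0.18] 0.72 gap 0.002417088603493611
t 4.68 vise [[-0.0451 -0.0853  0.1009]] F vise [-0.2  -0.79] -0.26 gap -0.00136466390933369
```

View pics/s4.png

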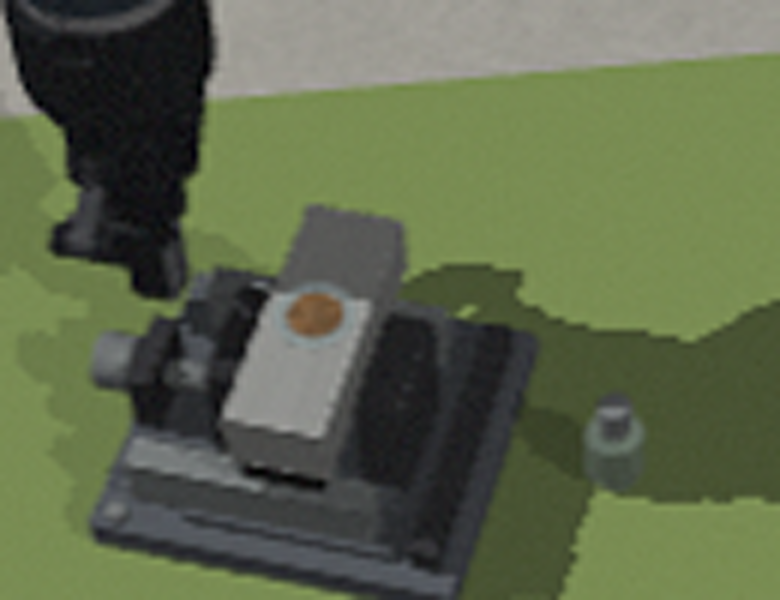

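Scene zoom shows the shut fingers at (160,280), just behind spacer a, with no contact. I'll push in small rows.

Emit:
{"api": "send_rows", "payload": {"series": [{"translation": [0.002,0,0],"turn": 0},{"translation": [0.004,0,0],"turn": 0},{"translation": [0.006,0,0],"turn": 0},{"translation": [0.008,0,0],"turn": 0},{"translation": [0.01,0,0],"turn": 0},{"translation": [0.012,0,0],"turn": 0},{"translation": [0.014,0,0],"turn": 0},{"translation": [0.016,0,0],"turn": 0}]}}

```text
t: 5.35
position: [0.4792, -0.0685, 0.0999]
eef_rot: [[0.335, 0.942, -0.0], [0.942, -0.335, -0.0], [-0.0, -0.0, -1.0]]
ft_force: [-0.8, -1.1, -0.6]
finger_gap: 0.003
```

Emit:
{"api": "send_rows", "payload": {"series": [{"translation": [0.002,0,0],"turn": 0},{"translation": [0.004,0,0],"turn": 0},{"translation": [0.005,0,0],"turn": 0}]}}

```text
t: 5.6
position: [0.4809, -0.0637, 0.0999]
eef_rot: [[0.335, 0.942, -0.0], [0.942, -0.335, -0.0], [-0.0, -0.0, -1.0]]
ft_force: [-0.9, -1.2, -0.0]
finger_gap: 0.003
```

Emit:
{"api": "send_rows", "payload": {"series": [{"translation": [0.001,0,0],"turn": 0},{"translation": [0.002,0,0],"turn": 0}]}}

```text
t: 5.77
position: [0.4815, -0.0619, 0.0999]
eef_rot: [[0.335, 0.942, -0.0], [0.942, -0.335, -0.0], [-0.0, -0.0, -1.0]]
ft_force: [-1.3, -1.5, 0.2]
finger_gap: -0.002
```

```bash
python3 - <<'E'
from g import *
moved(.023,0,0,0);need(-.046,-.061,.1);st()
c=viewer.read_camera("top");crop(c,235,165,365,265,6,"pics/t5.png")
c=viewer.read_camera("wrist");crop(c,0,0,512,384,1.5,"pics/w5.png")
st()
E
```

```text
cmd vise [[-0.046 -0.063  0.1  ]] th-yaw deg -90.0 NEED [ 0.002 -0.    -0.   ]
t 5.77 vise [[-0.0457 -0.0626  0.0999]] F vise [-0.73 -1.89] 0.24 gap -0.0024506588414516515
t 5.87 vise [[-0.0457 -0.0625  0.0999]] F vise [ 0.7  -0.44] -0.83 gap 0.0010412121953817016
```

View pics/w5.png

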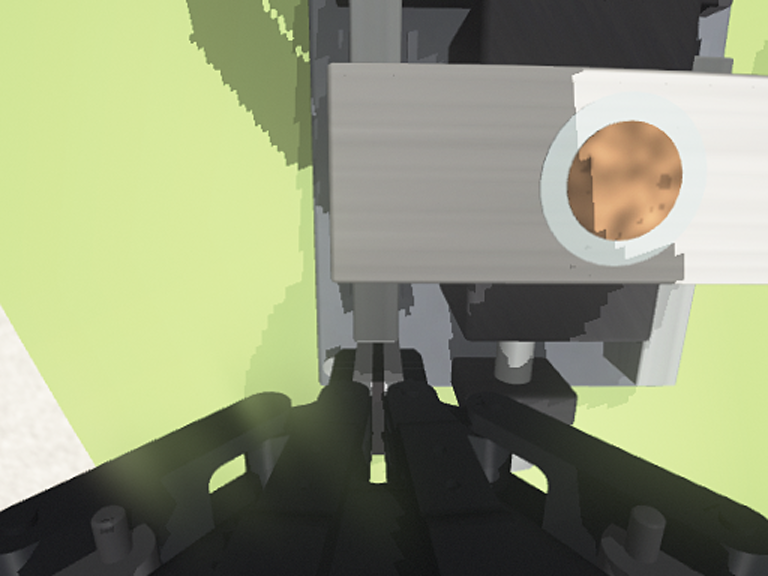

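The wrist view shows the fingertips at (378,355) squarely behind spacer a, which is moving. The push takes about 1.9 N. I'll keep going until the stop shows as a force rise.

Emit:
{"api": "send_rows", "payload": {"series": [{"translation": [0.001,0,0],"turn": 0},{"translation": [0.002,0,0],"turn": 0}]}}

```text
t: 6.03
position: [0.4821, -0.0602, 0.0999]
eef_rot: [[0.335, 0.942, -0.0], [0.942, -0.335, -0.0], [-0.0, -0.0, -1.0]]
ft_force: [-3.4, -7.0, 0.1]
finger_gap: -0.001
```

Emit:
{"api": "send_rows", "payload": {"series": [{"translation": [0.001,0,0],"turn": 0}]}}

```text
t: 6.12
position: [0.4823, -0.06, 0.0999]
eef_rot: [[0.334, 0.943, -0.001], [0.943, -0.334, -0.003], [-0.003, -0.0, -1.0]]
ft_force: [-3.3, -11.8, 1.2]
finger_gap: 0.003
```

Emit:
{"api": "send_rows", "payload": {"series": [{"translation": [0.001,0,0],"turn": 0}]}}

```text
t: 6.2
position: [0.4825, -0.0598, 0.1]
eef_rot: [[0.333, 0.943, -0.002], [0.943, -0.333, -0.005], [-0.005, -0.0, -1.0]]
ft_force: [-4.6, -15.5, 1.3]
finger_gap: -0.0
```

Emit:
{"api": "send_rows", "payload": {"series": [{"translation": [0.001,0,0],"turn": 0}]}}

```text
t: 6.28
position: [0.4828, -0.0597, 0.1001]
eef_rot: [[0.333, 0.943, -0.002], [0.943, -0.333, -0.007], [-0.007, 0.0, -1.0]]
ft_force: [-7.2, -19.5, 1.0]
finger_gap: -0.001
```

Spacer a is home: the force rose sharply at commanded y of about -0.061. I'll back off, lift over the knob and go to spacer b.

Emit:
{"api": "send_rows", "payload": {"series": [{"translation": [-0.02,0,0],"turn": 0},{"translation": [-0.034,0,0],"turn": 0},{"translation": [-0.034,0,-0.03],"turn": 0},{"translation": [-0.034,0,-0.06],"turn": 0},{"translation": [-0.034,0.03,-0.06],"turn": 0},{"translation": [-0.034,0.06,-0.06],"turn": 0},{"translation": [-0.034,0.09,-0.06],"turn": 0},{"translation": [-0.034,0.092,-0.06],"turn": 0},{"translation": [-0.034,0.092,-0.03],"turn": 0},{"translation": [-0.034,0.092,0],"turn": 0}]}}

```text
t: 7.12
position: [0.5603, -0.1206, 0.1011]
eef_rot: [[0.335, 0.942, 0.005], [0.942, -0.335, -0.002], [0.0, 0.005, -1.0]]
ft_force: [0.0, -0.2, 0.3]
finger_gap: 0.003
```

Emit:
{"api": "send_rows", "payload": {"series": [{"translation": [0.002,0,0],"turn": 0},{"translation": [0.004,0,0],"turn": 0},{"translation": [0.006,0,0],"turn": 0}]}}

```text
t: 7.37
position: [0.561, -0.1143, 0.101]
eef_rot: [[0.335, 0.942, 0.001], [0.942, -0.335, -0.0], [0.0, 0.001, -1.0]]
ft_force: [0.1, 0.1, 0.4]
finger_gap: -0.001
```

```bash
python3 - <<'E'
from g import *
moved(.005,0,0,0);moved(-.034,.092,0,0);moved(.006,0,0,0);need(.046,-.061,.1);st()
c=viewer.read_camera("wrist");crop(c,0,0,512,384,1.5,"pics/w6.png")
c=viewer.read_camera("top");crop(c,235,165,365,265,6,"pics/t6.png")
st()
E
```

```text
cmd vise [[ 0.046  -0.0859  0.1   ]] th-yaw deg -90.0 NEED [ 0.0249 -0.     -0.    ]
t 7.37 vise [[ 0.0467 -0.0853  0.101 ]] F vise [0.06 0.08] 0.38 gap -0.001474268050879294
t 7.47 vise [[ 0.0474 -0.0852  0.1021]] F vise [0.38 0.22] 0.38 gap 0.0002572621206138066
```

View pics/w6.png

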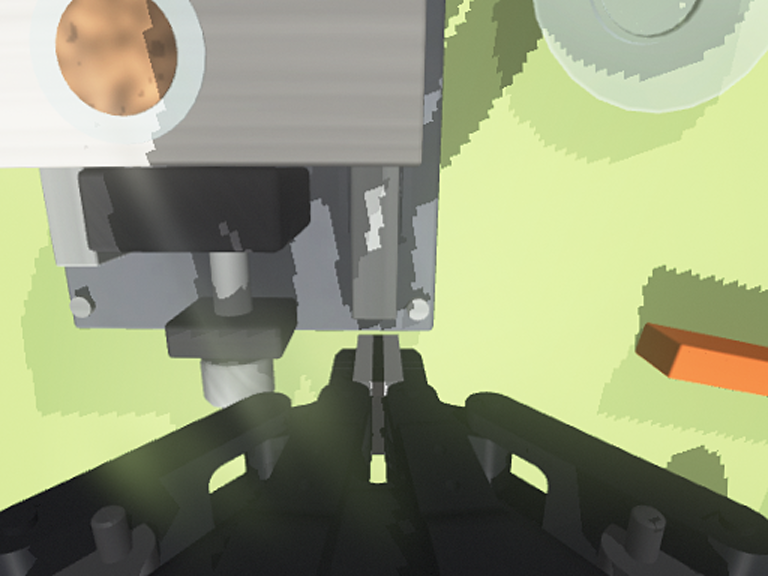

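View pics/t6.png

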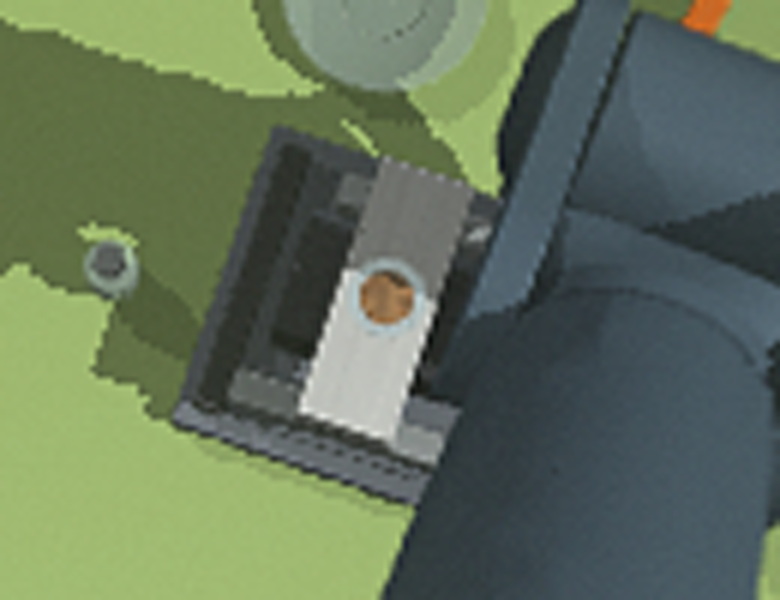

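The wrist view shows the fingers at (378,345), in line with spacer b at (375,318). In the top view spacer a now reaches further left, up to the ledge at (235,385). I'll push b.

Emit:
{"api": "send_rows", "payload": {"series": [{"translation": [0.003,0,0],"turn": 0},{"translation": [0.006,0,0],"turn": 0},{"translation": [0.009,0,0],"turn": 0},{"translation": [0.011,0,0],"turn": 0},{"translation": [0.013,0,0],"turn": 0},{"translation": [0.015,0,0],"turn": 0},{"translation": [0.017,0,0],"turn": 0},{"translation": [0.019,0,0],"turn": 0},{"translation": [0.021,0,0],"turn": 0}]}}

```text
t: 8.22
position: [0.5676, -0.0947, 0.0999]
eef_rot: [[0.335, 0.942, -0.0], [0.942, -0.335, -0.0], [-0.0, 0.0, -1.0]]
ft_force: [-0.5, -3.3, 2.3]
finger_gap: -0.001
```

Emit:
{"api": "send_rows", "payload": {"series": [{"translation": [0.001,0,0],"turn": 0},{"translation": [0.002,0,0],"turn": 0},{"translation": [0.003,0,0],"turn": 0},{"translation": [0.004,0,0],"turn": 0}]}}

```text
t: 8.55
position: [0.5687, -0.0915, 0.0999]
eef_rot: [[0.335, 0.942, -0.001], [0.942, -0.335, -0.002], [-0.002, -0.0, -1.0]]
ft_force: [-4.7, -9.5, 2.8]
finger_gap: -0.005
```

Emit:
{"api": "send_rows", "payload": {"series": [{"translation": [0.001,0,0],"turn": 0}]}}

```text
t: 8.63
position: [0.5688, -0.0913, 0.0999]
eef_rot: [[0.334, 0.943, -0.002], [0.943, -0.334, -0.003], [-0.004, -0.0, -1.0]]
ft_force: [-5.0, -14.2, 4.1]
finger_gap: 0.001
```

Emit:
{"api": "send_rows", "payload": {"series": [{"translation": [0.001,0,0],"turn": 0}]}}

```text
t: 8.72
position: [0.5689, -0.0911, 0.0999]
eef_rot: [[0.334, 0.943, -0.002], [0.943, -0.334, -0.005], [-0.006, -0.001, -1.0]]
ft_force: [-7.4, -17.7, 4.5]
finger_gap: -0.0
```

Emit:
{"api": "send_rows", "payload": {"series": [{"translation": [0.001,0,0],"turn": 0}]}}

```text
t: 8.8
position: [0.569, -0.091, 0.0999]
eef_rot: [[0.333, 0.943, -0.003], [0.943, -0.333, -0.007], [-0.007, -0.001, -1.0]]
ft_force: [-8.6, -20.8, 3.9]
finger_gap: -0.001
```

Both spacers are against the stop at the same tool y. I'll back off, lift and check from above before pressing.

Emit:
{"api": "send_rows", "payload": {"series": [{"translation": [-0.02,0,0],"turn": 0},{"translation": [-0.03,-0.01,-0.03],"turn": 0},{"translation": [-0.03,-0.03,-0.06],"turn": 0},{"translation": [-0.03,-0.046,-0.095],"turn": 0},{"translation": [-0.03,-0.046,-0.13],"turn": 0},{"translation": [-0.03,-0.046,-0.13],"turn": 0},{"translation": [-0.03,-0.046,-0.13],"turn": 0},{"translation": [-0.03,-0.046,-0.13],"turn": 0}]}}

```text
t: 9.47
position: [0.5161, -0.1003, 0.2289]
eef_rot: [[0.335, 0.942, -0.001], [0.942, -0.335, 0.002], [0.001, -0.002, -1.0]]
ft_force: [-0.2, 0.1, -0.0]
finger_gap: -0.0
```

```bash
python3 - <<'E'
from g import *
moved(.028,0,0,0);moved(-.03,-.046,-.13,0);need(.034,0,.16);st()
import pickle
o=monitor.get_obs();c=viewer.read_camera("wrist");pickle.dump((c,o),open("w7.pkl","wb"));crop(c,0,0,512,384,1.5,"pics/w7.png")
c=viewer.read_camera("scene");crop(c,165,110,295,220,6,"pics/s7.png")
E
```

```text
cmd vise [[ 0.     -0.0879  0.23  ]] th-yaw deg -90.0 NEED [0.0879 0.034  0.07  ]
t 9.47 vise [[-0.0003 -0.0871  0.2289]] F vise [-0.27  0.06] -0.04 gap -0.00018829623443704978
```

View pics/w7.png

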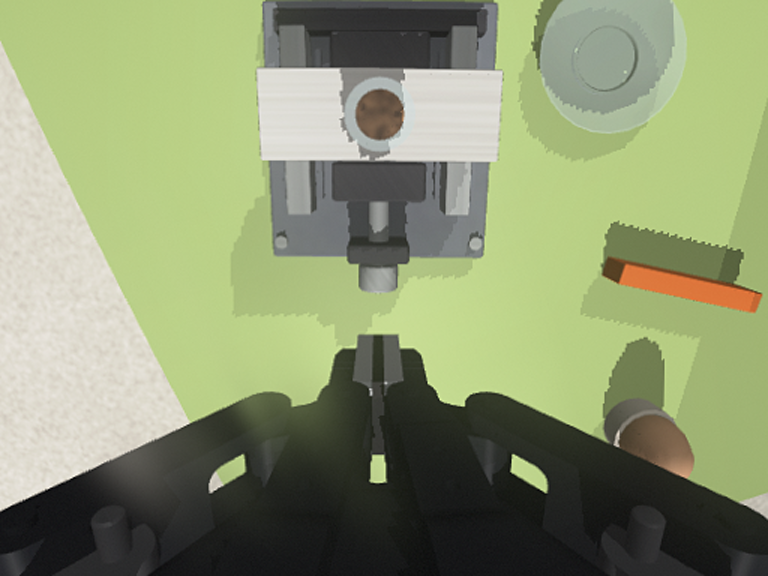

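View pics/s7.png

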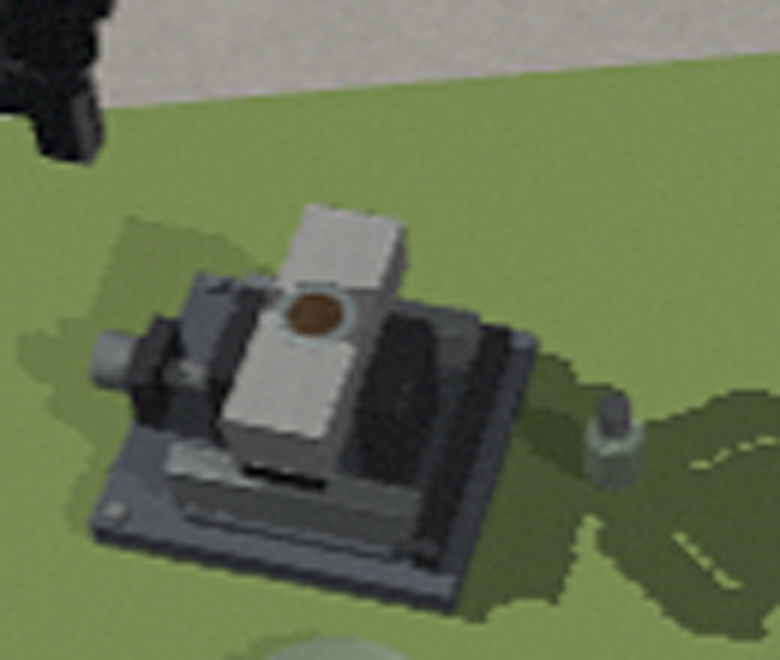

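The wrist view shows both spacer ends level at row 213 and square, and the scene shows spacer b reaching the ledge, so both are home. End a looks the higher one (93 px against 89 px wide). I'll move over end a.

Emit:
{"api": "send_rows", "payload": {"series": [{"translation": [0.03,-0.012,0.0],"turn": 0},{"translation": [0.06,-0.024,0.01],"turn": 0},{"translation": [0.085,-0.034,0.025],"turn": 0},{"translation": [0.088,-0.034,0.05],"turn": 0},{"translation": [0.088,-0.034,0.06],"turn": 0},{"translation": [0.088,-0.034,0.06],"turn": 0},{"translation": [0.088,-0.034,0.06],"turn": 0}]}}

```text
t: 10.15
position: [0.5135, -0.007, 0.1689]
eef_rot: [[0.336, 0.942, -0.003], [0.942, -0.336, 0.001], [-0.0, -0.003, -1.0]]
ft_force: [-0.1, -0.6, 0.0]
finger_gap: 0.001
```

```bash
python3 - <<'E'
from g import *
moved(.088,-.034,.06,0);need(-.034,0,.16);st()
c=viewer.read_camera("scene");crop(c,165,90,295,200,6,"pics/s8.png");st()
E
```

```text
cmd vise [[-0.034  0.     0.17 ]] th-yaw deg -90.0 NEED [-0.   -0.    0.01]
t 10.15 vise [[-3.400e-02 -1.000e-04  1.689e-01]] F vise [ 0.14 -0.63] 0.03 gap 0.0006772900411543228
t 10.2 vise [[-0.0332 -0.0002  0.17  ]] F vise [ 0.21 -0.15] 0.72 gap -0.004873158462754067
```

View pics/s8.png

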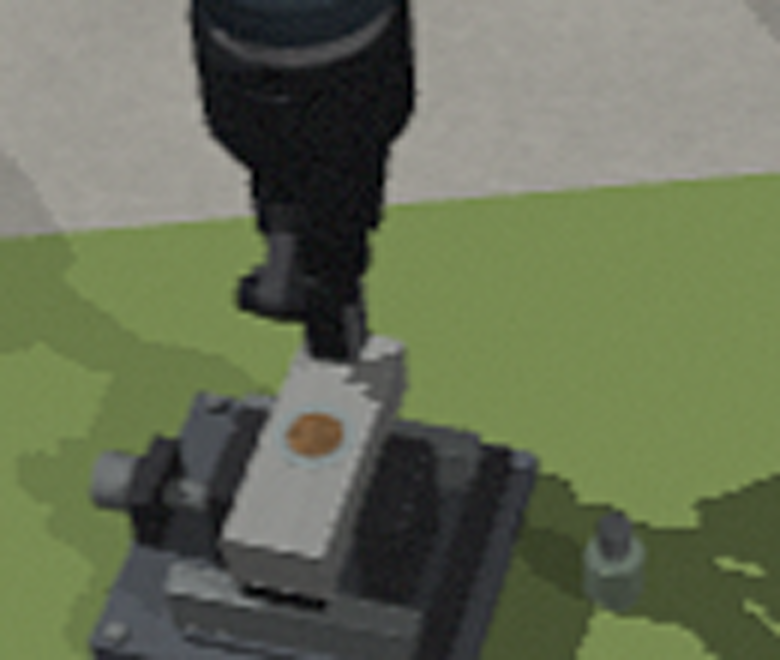

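The fingers are over end a at (340,355), a few mm above it. I'll descend slowly.

Emit:
{"api": "send_rows", "payload": {"series": [{"translation": [0,0,0.001],"turn": 0},{"translation": [0,0,0.002],"turn": 0},{"translation": [0,0,0.003],"turn": 0},{"translation": [0,0,0.004],"turn": 0}]}}

```text
t: 10.53
position: [0.5143, -0.007, 0.1664]
eef_rot: [[0.336, 0.942, 0.001], [0.942, -0.336, -0.0], [0.0, 0.001, -1.0]]
ft_force: [-1.0, -0.3, 0.1]
finger_gap: 0.003
```

Emit:
{"api": "send_rows", "payload": {"series": [{"translation": [0,0,0.001],"turn": 0},{"translation": [0,0,0.002],"turn": 0}]}}

```text
t: 10.7
position: [0.514, -0.0067, 0.1639]
eef_rot: [[0.335, 0.942, 0.0], [0.942, -0.335, -0.0], [0.0, 0.0, -1.0]]
ft_force: [-1.0, -0.1, 0.5]
finger_gap: 0.001
```

Emit:
{"api": "send_rows", "payload": {"series": [{"translation": [0,0,0.001],"turn": 0},{"translation": [0,0,0.002],"turn": 0}]}}

```text
t: 10.87
position: [0.5139, -0.0066, 0.1618]
eef_rot: [[0.335, 0.942, -0.0], [0.942, -0.335, 0.0], [0.0, -0.0, -1.0]]
ft_force: [0.1, -0.4, 0.2]
finger_gap: 0.004
```

Emit:
{"api": "send_rows", "payload": {"series": [{"translation": [0,0,0.001],"turn": 0}]}}

```text
t: 10.95
position: [0.5139, -0.0066, 0.1607]
eef_rot: [[0.335, 0.942, -0.0], [0.942, -0.335, 0.0], [-0.0, -0.0, -1.0]]
ft_force: [0.6, -0.1, -0.0]
finger_gap: -0.003
```

Emit:
{"api": "send_rows", "payload": {"series": [{"translation": [0,0,0.001],"turn": 0}]}}

```text
t: 11.03
position: [0.514, -0.0066, 0.1598]
eef_rot: [[0.335, 0.942, -0.0], [0.942, -0.335, 0.0], [-0.0, -0.0, -1.0]]
ft_force: [-0.4, 0.1, -0.1]
finger_gap: -0.002
```

Emit:
{"api": "send_rows", "payload": {"series": [{"translation": [0,0,0.001],"turn": 0}]}}

```text
t: 11.12
position: [0.5139, -0.0066, 0.1587]
eef_rot: [[0.335, 0.942, -0.0], [0.942, -0.335, 0.0], [0.0, -0.0, -1.0]]
ft_force: [1.0, 0.4, -0.1]
finger_gap: 0.003
```

Emit:
{"api": "send_rows", "payload": {"series": [{"translation": [0,0,0.0005],"turn": 0},{"translation": [0,0,0.001],"turn": 0}]}}

```text
t: 11.28
position: [0.514, -0.0066, 0.158]
eef_rot: [[0.335, 0.942, -0.0], [0.942, -0.335, 0.0], [-0.0, -0.0, -1.0]]
ft_force: [-1.9, 0.6, 4.0]
finger_gap: 0.001
```

Emit:
{"api": "send_rows", "payload": {"series": [{"translation": [0,0,0.0005],"turn": 0},{"translation": [0,0,0.001],"turn": 0}]}}

```text
t: 11.45
position: [0.514, -0.0066, 0.1572]
eef_rot: [[0.335, 0.942, -0.0], [0.942, -0.335, -0.0], [-0.0, -0.0, -1.0]]
ft_force: [-2.9, 0.6, 4.0]
finger_gap: 0.001
```

Emit:
{"api": "send_rows", "payload": {"series": [{"translation": [0,0,0.0005],"turn": 0},{"translation": [0,0,0.001],"turn": 0}]}}

```text
t: 11.62
position: [0.5139, -0.0066, 0.156]
eef_rot: [[0.335, 0.942, -0.0], [0.942, -0.335, 0.0], [-0.0, -0.0, -1.0]]
ft_force: [-1.7, 1.3, 4.7]
finger_gap: -0.002
```

Emit:
{"api": "send_rows", "payload": {"series": [{"translation": [0,0,0.0005],"turn": 0},{"translation": [0,0,0.001],"turn": 0}]}}

```text
t: 11.78
position: [0.514, -0.0066, 0.1549]
eef_rot: [[0.335, 0.942, -0.0], [0.942, -0.335, 0.0], [0.0, -0.0, -1.0]]
ft_force: [-1.9, 0.7, 4.3]
finger_gap: -0.001
```

Emit:
{"api": "send_rows", "payload": {"series": [{"translation": [0,0,0.0005],"turn": 0},{"translation": [0,0,0.001],"turn": 0}]}}

```text
t: 11.95
position: [0.5139, -0.0066, 0.1539]
eef_rot: [[0.335, 0.942, -0.0], [0.942, -0.335, 0.0], [0.0, -0.0, -1.0]]
ft_force: [-3.0, 0.4, 4.1]
finger_gap: -0.005
```

Emit:
{"api": "send_rows", "payload": {"series": [{"translation": [0,0,0.0005],"turn": 0},{"translation": [0,0,0.001],"turn": 0}]}}

```text
t: 12.12
position: [0.514, -0.0066, 0.1529]
eef_rot: [[0.335, 0.942, -0.0], [0.942, -0.335, 0.0], [0.0, -0.0, -1.0]]
ft_force: [-2.0, 0.7, 4.8]
finger_gap: 0.001
```

Contact came at TCP 0.158 (top about 0.085), and the carrier is sliding at about 4.5 N. I'll continue.

Emit:
{"api": "send_rows", "payload": {"series": [{"translation": [0,0,0.0005],"turn": 0},{"translation": [0,0,0.001],"turn": 0}]}}

```text
t: 12.28
position: [0.5139, -0.0066, 0.1518]
eef_rot: [[0.335, 0.942, -0.0], [0.942, -0.335, 0.0], [-0.0, -0.0, -1.0]]
ft_force: [-3.2, 0.4, 3.0]
finger_gap: 0.002
```

Emit:
{"api": "send_rows", "payload": {"series": [{"translation": [0,0,0.0005],"turn": 0},{"translation": [0,0,0.001],"turn": 0}]}}

```text
t: 12.45
position: [0.514, -0.0067, 0.1509]
eef_rot: [[0.335, 0.942, -0.0], [0.942, -0.335, 0.0], [0.0, -0.0, -1.0]]
ft_force: [-2.9, 1.4, 7.3]
finger_gap: 0.001
```

Emit:
{"api": "send_rows", "payload": {"series": [{"translation": [0,0,0.0005],"turn": 0},{"translation": [0,0,0.001],"turn": 0}]}}

```text
t: 12.62
position: [0.5141, -0.0067, 0.1506]
eef_rot: [[0.335, 0.942, -0.001], [0.942, -0.335, 0.0], [-0.0, -0.001, -1.0]]
ft_force: [-6.5, 1.1, 12.6]
finger_gap: 0.002
```

Emit:
{"api": "send_rows", "payload": {"series": [{"translation": [0,0,0.0005],"turn": 0},{"translation": [0,0,0.001],"turn": 0}]}}

```text
t: 12.78
position: [0.514, -0.0066, 0.15]
eef_rot: [[0.335, 0.942, -0.001], [0.942, -0.335, 0.0], [-0.0, -0.001, -1.0]]
ft_force: [-7.9, 2.1, 15.5]
finger_gap: 0.001
```

```bash
python3 - <<'E'
from g import *
moved(0,0,.021,0);st();need(-.034,0,.14)
c=viewer.read_camera("scene");crop(c,165,90,295,200,6,"pics/s9.png");st()
E
```

```text
t 12.78 vise [[-0.0337  0.0004  0.15  ]] F vise [-8.14 -0.7 ] 15.48 gap 0.0011336959753880786
cmd vise [[-0.034  0.     0.149]] th-yaw deg -90.0 NEED [-0.    -0.     0.009]
t 12.83 vise [[-0.0337  0.0004  0.15  ]] F vise [-6.97 -1.22] 13.34 gap 0.001274364972691172
```

View pics/s9.png

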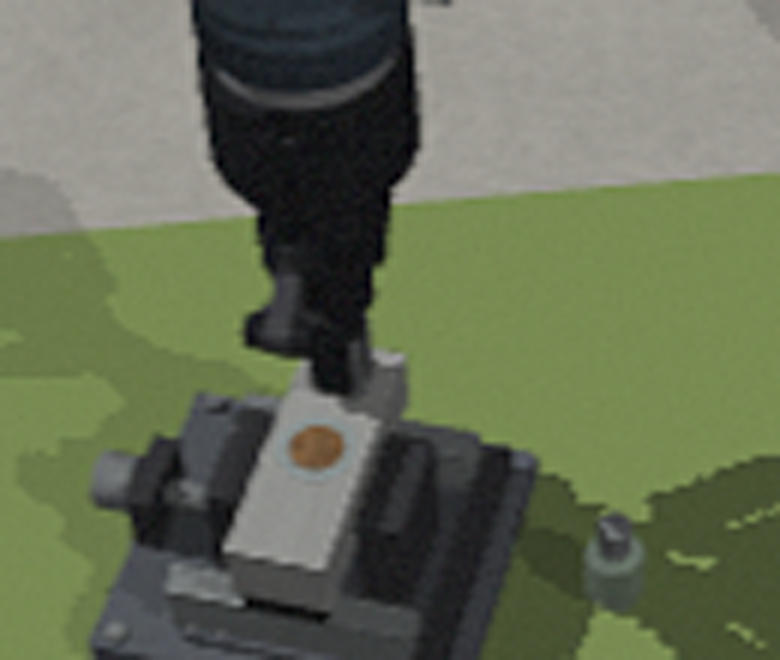

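One end has met its spacer (the force stepped to about 13–15 N) and end a is still following. I'll continue by 0.5 mm.

Emit:
{"api": "send_rows", "payload": {"series": [{"translation": [0,0,0.0005],"turn": 0},{"translation": [0,0,0.0005],"turn": 0}]}}

```text
t: 13.0
position: [0.514, -0.0066, 0.1498]
eef_rot: [[0.335, 0.942, -0.001], [0.942, -0.335, 0.0], [-0.0, -0.001, -1.0]]
ft_force: [-9.3, 1.5, 16.3]
finger_gap: 0.003
```

Emit:
{"api": "send_rows", "payload": {"series": [{"translation": [0,0,0.0005],"turn": 0},{"translation": [0,0,0.0005],"turn": 0}]}}

```text
t: 13.17
position: [0.5141, -0.0066, 0.1497]
eef_rot: [[0.335, 0.942, -0.002], [0.942, -0.335, 0.0], [-0.001, -0.002, -1.0]]
ft_force: [-11.2, 2.4, 19.0]
finger_gap: -0.002
```

Emit:
{"api": "send_rows", "payload": {"series": [{"translation": [0,0,0.0005],"turn": 0},{"translation": [0,0,0.0005],"turn": 0}]}}

```text
t: 13.33
position: [0.5141, -0.0066, 0.1497]
eef_rot: [[0.335, 0.942, -0.002], [0.942, -0.335, 0.0], [-0.001, -0.002, -1.0]]
ft_force: [-12.2, 2.4, 22.4]
finger_gap: -0.001
```

End a has stopped at TCP 0.1497 and 22 N, so it's seated. Now end b.

Emit:
{"api": "send_rows", "payload": {"series": [{"translation": [0,0,-0.006],"turn": 0},{"translation": [0,0,-0.015],"turn": 0},{"translation": [0,0.03,-0.015],"turn": 0},{"translation": [0,0.06,-0.015],"turn": 0},{"translation": [0,0.068,-0.01],"turn": 0},{"translation": [0,0.068,-0.008],"turn": 0}]}}

```text
t: 13.83
position: [0.5796, -0.0303, 0.1553]
eef_rot: [[0.336, 0.942, 0.002], [0.942, -0.336, -0.0], [0.0, 0.002, -1.0]]
ft_force: [-0.9, 0.5, 0.3]
finger_gap: -0.002
```

```bash
python3 - <<'E'
from g import *
moved(0,0,.0015,0);moved(0,.068,-.008,0);st();need(.034,0,.15)
c=viewer.read_camera("scene");crop(c,165,90,295,200,6,"pics/s10.png");st()
E
```

```text
t 13.83 vise [[3.600e-02 1.000e-04 1.553e-01]] F vise [-1.    0.19] 0.33 gap -0.002237800554325628
cmd vise [[3.400e-02 1.000e-04 1.555e-01]] th-yaw deg -90.0 NEED [-0.0001 -0.      0.0055]
t 13.88 vise [[0.034  0.0002 0.1542]] F vise [-0.65  0.42] 0.63 gap -0.0010323907122592093
```

View pics/s10.png

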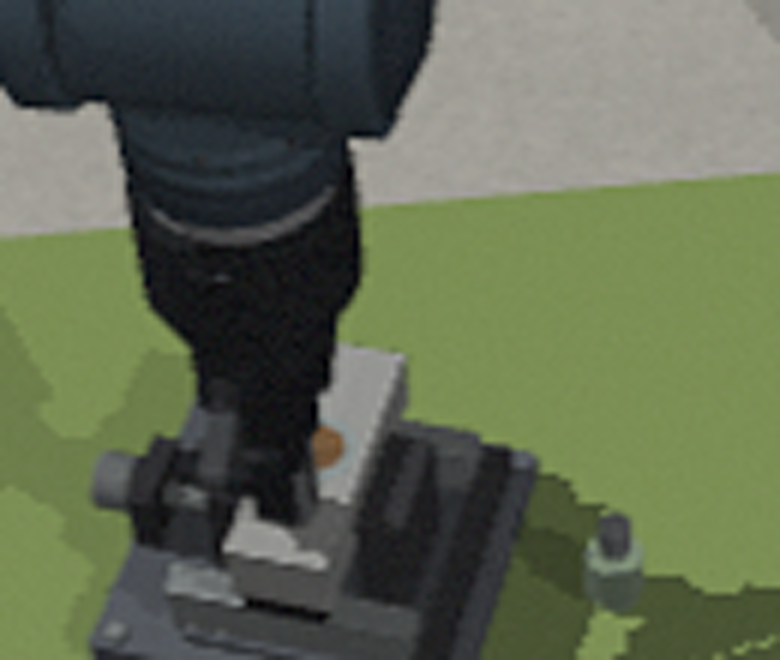

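The fingers are over end b at (290,510). I'll press.

Emit:
{"api": "send_rows", "payload": {"series": [{"translation": [0,0,0.001],"turn": 0},{"translation": [0,0,0.002],"turn": 0},{"translation": [0,0,0.003],"turn": 0},{"translation": [0,0,0.004],"turn": 0}]}}

```text
t: 14.22
position: [0.5774, -0.0291, 0.1513]
eef_rot: [[0.335, 0.942, -0.0], [0.942, -0.335, 0.0], [-0.0, -0.0, -1.0]]
ft_force: [-0.5, 0.8, -0.7]
finger_gap: 0.002
```

Emit:
{"api": "send_rows", "payload": {"series": [{"translation": [0,0,0.0005],"turn": 0},{"translation": [0,0,0.001],"turn": 0}]}}

```text
t: 14.38
position: [0.5778, -0.0293, 0.1504]
eef_rot: [[0.335, 0.942, 0.0], [0.942, -0.335, 0.0], [0.0, 0.0, -1.0]]
ft_force: [-0.0, 0.7, 0.4]
finger_gap: -0.005
```

Emit:
{"api": "send_rows", "payload": {"series": [{"translation": [0,0,0.0005],"turn": 0},{"translation": [0,0,0.001],"turn": 0}]}}

```text
t: 14.55
position: [0.5781, -0.0294, 0.1496]
eef_rot: [[0.335, 0.942, 0.0], [0.942, -0.335, -0.0], [0.0, 0.0, -1.0]]
ft_force: [-0.2, 0.0, 4.6]
finger_gap: -0.003
```

Emit:
{"api": "send_rows", "payload": {"series": [{"translation": [0,0,0.0005],"turn": 0},{"translation": [0,0,0.001],"turn": 0}]}}

```text
t: 14.72
position: [0.5782, -0.0294, 0.1495]
eef_rot: [[0.335, 0.942, -0.001], [0.942, -0.335, 0.0], [-0.0, -0.001, -1.0]]
ft_force: [-4.9, 1.5, 10.7]
finger_gap: -0.003
```

Emit:
{"api": "send_rows", "payload": {"series": [{"translation": [0,0,0.0005],"turn": 0},{"translation": [0,0,0.001],"turn": 0}]}}

```text
t: 14.88
position: [0.5783, -0.0294, 0.1495]
eef_rot: [[0.335, 0.942, -0.001], [0.942, -0.335, 0.0], [-0.0, -0.001, -1.0]]
ft_force: [-8.7, 1.8, 16.5]
finger_gap: -0.001
```

Emit:
{"api": "send_rows", "payload": {"series": [{"translation": [0,0,0.0005],"turn": 0},{"translation": [0,0,0.001],"turn": 0},{"translation": [0,0,0.001],"turn": 0}]}}

```text
t: 15.13
position: [0.5783, -0.0295, 0.1494]
eef_rot: [[0.335, 0.942, -0.001], [0.942, -0.335, -0.0], [-0.001, -0.001, -1.0]]
ft_force: [-11.0, 1.2, 20.6]
finger_gap: 0.001
```

Emit:
{"api": "send_rows", "payload": {"series": [{"translation": [0,0,-0.006],"turn": 0},{"translation": [0,0,-0.014],"turn": 0},{"translation": [0,-0.03,-0.014],"turn": 0},{"translation": [0,-0.06,-0.014],"turn": 0},{"translation": [0,-0.068,-0.01],"turn": 0},{"translation": [0,-0.068,-0.008],"turn": 0},{"translation": [0,-0.068,-0.006],"turn": 0},{"translation": [0,-0.068,-0.005],"turn": 0}]}}

```text
t: 15.8
position: [0.5151, -0.0071, 0.1516]
eef_rot: [[0.336, 0.942, 0.001], [0.942, -0.336, -0.0], [0.0, 0.001, -1.0]]
ft_force: [0.2, -0.6, -0.1]
finger_gap: 0.0
```

```bash
python3 - <<'E'
from g import *
moved(0,0,.009,0);moved(0,-.068,-.005,0);st();need(-.034,0,.15)
E
```

```text
t 15.8 vise [[-0.0325  0.0003  0.1516]] F vise [ 0.36 -0.56] -0.13 gap 0.0001725766718912379
cmd vise [[-0.034   0.      0.1515]] th-yaw deg -90.0 NEED [-0.     -0.      0.0015]
```

Both ends met hard resistance at the same height, 0.1495 and 0.1497, so the carrier is level. I'll press end a once more, then b, to confirm it's tight.

Emit:
{"api": "send_rows", "payload": {"series": [{"translation": [0,0,0.0005],"turn": 0},{"translation": [0,0,0.001],"turn": 0},{"translation": [0,0,0.0015],"turn": 0},{"translation": [0,0,0.002],"turn": 0}]}}

```text
t: 16.13
position: [0.5146, -0.0069, 0.1498]
eef_rot: [[0.335, 0.942, 0.001], [0.942, -0.335, -0.0], [-0.0, 0.001, -1.0]]
ft_force: [-1.8, 0.1, 5.2]
finger_gap: 0.002
```

Emit:
{"api": "send_rows", "payload": {"series": [{"translation": [0,0,0.0005],"turn": 0},{"translation": [0,0,0.001],"turn": 0},{"translation": [0,0,0.0015],"turn": 0}]}}

```text
t: 16.38
position: [0.5147, -0.0069, 0.1497]
eef_rot: [[0.335, 0.942, 0.0], [0.942, -0.335, -0.0], [-0.0, 0.0, -1.0]]
ft_force: [-7.1, 0.7, 15.7]
finger_gap: -0.001
```

Emit:
{"api": "send_rows", "payload": {"series": [{"translation": [0,0,0.0005],"turn": 0},{"translation": [0,0,0.001],"turn": 0},{"translation": [0,0,0.0015],"turn": 0}]}}

```text
t: 16.63
position: [0.5149, -0.0069, 0.1496]
eef_rot: [[0.335, 0.942, -0.001], [0.942, -0.335, -0.001], [-0.001, -0.001, -1.0]]
ft_force: [-11.9, 0.4, 27.1]
finger_gap: 0.001
```

Emit:
{"api": "send_rows", "payload": {"series": [{"translation": [0,0,-0.008],"turn": 0},{"translation": [0,0,-0.018],"turn": 0},{"translation": [0,0.03,-0.018],"turn": 0},{"translation": [0,0.06,-0.018],"turn": 0},{"translation": [0,0.068,-0.014],"turn": 0},{"translation": [0,0.068,-0.01],"turn": 0},{"translation": [0,0.068,-0.007],"turn": 0},{"translation": [0,0.068,-0.005],"turn": 0}]}}

```text
t: 17.3
position: [0.5765, -0.0289, 0.15]
eef_rot: [[0.335, 0.942, -0.003], [0.942, -0.335, 0.001], [-0.0, -0.003, -1.0]]
ft_force: [0.8, -0.4, 0.3]
finger_gap: 0.001
```

Emit:
{"api": "send_rows", "payload": {"series": [{"translation": [0,0,0.0005],"turn": 0},{"translation": [0,0,0.001],"turn": 0},{"translation": [0,0,0.0015],"turn": 0},{"translation": [0,0,0.002],"turn": 0}]}}

```text
t: 17.63
position: [0.5778, -0.0293, 0.1496]
eef_rot: [[0.335, 0.942, -0.0], [0.942, -0.335, 0.0], [0.0, -0.0, -1.0]]
ft_force: [-1.1, 1.0, 4.7]
finger_gap: 0.003
```

Emit:
{"api": "send_rows", "payload": {"series": [{"translation": [0,0,0.0005],"turn": 0},{"translation": [0,0,0.001],"turn": 0},{"translation": [0,0,0.0015],"turn": 0}]}}

```text
t: 17.88
position: [0.578, -0.0293, 0.1495]
eef_rot: [[0.335, 0.942, -0.001], [0.942, -0.335, 0.0], [-0.0, -0.001, -1.0]]
ft_force: [-7.3, 1.5, 13.9]
finger_gap: 0.0
```

Emit:
{"api": "send_rows", "payload": {"series": [{"translation": [0,0,0.0005],"turn": 0},{"translation": [0,0,0.001],"turn": 0},{"translation": [0,0,0.001],"turn": 0}]}}

```text
t: 18.13
position: [0.5781, -0.0293, 0.1495]
eef_rot: [[0.335, 0.942, -0.002], [0.942, -0.335, 0.0], [-0.0, -0.002, -1.0]]
ft_force: [-9.9, 2.6, 17.5]
finger_gap: 0.0
```

Emit:
{"api": "send_rows", "payload": {"series": [{"translation": [0,0,0.0005],"turn": 0},{"translation": [0,0,0.001],"turn": 0},{"translation": [0,0,0.001],"turn": 0}]}}

```text
t: 18.38
position: [0.5782, -0.0293, 0.1494]
eef_rot: [[0.335, 0.942, -0.002], [0.942, -0.335, 0.0], [-0.001, -0.002, -1.0]]
ft_force: [-12.7, 2.6, 22.4]
finger_gap: 0.002
```

Emit:
{"api": "send_rows", "payload": {"series": [{"translation": [0,0,-0.01],"turn": 0},{"translation": [0,0,-0.04],"turn": 0},{"translation": [-0.02,-0.01,-0.07],"turn": 0},{"translation": [-0.05,-0.025,-0.085],"turn": 0},{"translation": [-0.088,-0.034,-0.085],"turn": 0},{"translation": [-0.088,-0.034,-0.085],"turn": 0},{"translation": [-0.088,-0.034,-0.085],"turn": 0},{"translation": [-0.088,-0.034,-0.085],"turn": 0}]}}

```text
t: 19.05
position: [0.5165, -0.101, 0.2309]
eef_rot: [[0.336, 0.942, 0.0], [0.942, -0.336, 0.0], [0.0, 0.0, -1.0]]
ft_force: [0.3, 0.2, -0.4]
finger_gap: 0.0
```

```bash
python3 - <<'E'
from g import *
st()
o=monitor.get_obs();c=viewer.read_camera("wrist");crop(c,0,0,512,384,1.5,"pics/w12.png")
print(o["position"])
c=viewer.read_camera("scene");crop(c,165,110,295,220,6,"pics/s12.png");st()
E
```

```text
t 19.05 vise [[ 0.0003 -0.0876  0.2309]] F vise [0.26 0.27] -0.38 gap 0.0002896303912032115
[ 0.51647652 -0.1009616   0.2308968 ]
t 19.15 vise [[ 0.0003 -0.0869  0.2306]] F vise [0.03 0.55] -0.1 gap -0.0006883092281577065
```

View pics/w12.png

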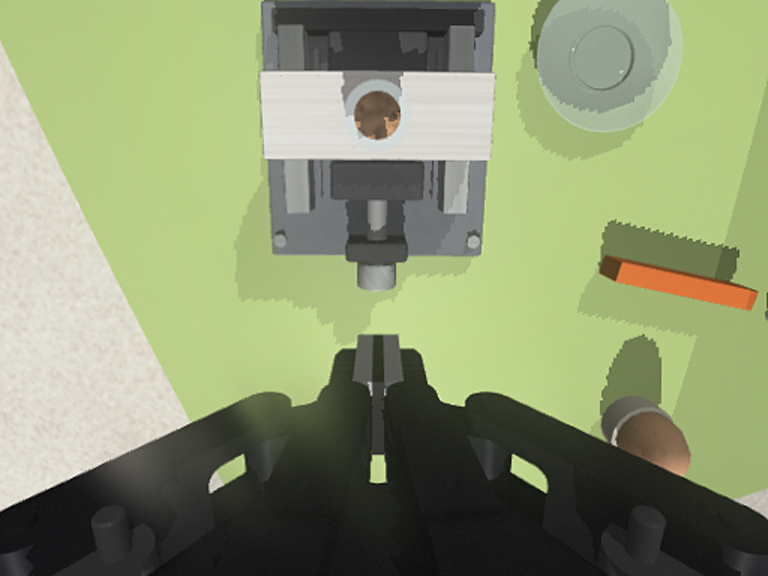

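View pics/s12.png

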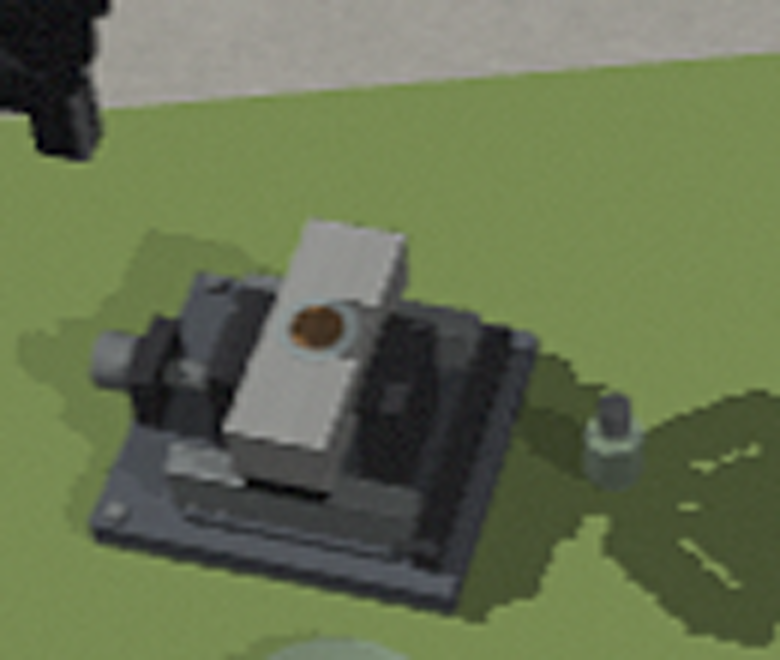

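The carrier is now level (88 px at both ends) and lower. Both spacer ends are still at row 213, and the dish, vial and cup have not moved. The seated top is at about 0.0765 m, within the 66–79 mm given. I'll hand it in.

```bash
python3 -c "
from bench import job,monitor
print(job.job_done(),monitor.get_obs()['t'])"
```

```text
the job is handed in; nothing more can be done
the job is handed in; nothing more can be done
```

I slid both spacers home against the stop ledge and then pressed the carrier down onto them. I handed the job in at about 19 s of the 61 s allowed; no verdict was reported.

- **Spacers:** I pushed each one with the shut fingers until the force rose sharply to about 20 N. Both stopped at the same tool position. The wrist pictures before and after pressing show both ends level and in place.
- **Pressing:** I pressed end a, then b, then a, then b. Vertical force was about 21 to 27 N each time, and about 30 N at most counting the sideways part.
- **Seating:** Both ends stopped hard at the same height within about 0.2 mm, with the carrier's top at about 76.5 mm, inside the 66–79 mm given. The last picture shows it level.
- **Bystanders:** The dish, vial and egg cup show no movement in the last pictures. I did not look again at the pen and bottles, but the arm kept clear of them.
- **Not checked:** I did not try to slide the spacers afterwards. That they are clamped follows only from the press forces and the hard stop.
- **Disagreements:** The position readings jittered by 2–3 mm, so I worked from the commanded positions. The vise plate's centre came out about 4 mm off the carrier's middle in y, and I used the carrier as the reference. The spacers stopped within about 1 mm of where that predicted.

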